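Swap the wrong-size slotted disc on the weight hanger

TASK

The upper disc on the weight hanger is the wrong size: slide it off the stem sideways and lay it flat in the empty tray. Then find, among the three spare slotted discs lying on the worktop, the one with the same diameter as the disc still on the hanger, and slide it onto the stem in the vacant place, fully home and flat on the lower disc, with its slot at least a quarter turn away from the lower disc's slot. Leave the lower disc on the hanger, and the other two spares and the things around the work where they are.

Things in the scene. Friction and masses are not known exactly. Their poses are not given: they have to be found in the camera images.
- hanger: fixed to the worktop: foot 90 mm wide, 12 mm high; 24 mm column; round platform 42 mm wide, top at 40 mm; upright stem 8 mm in diameter under a black cap 20 mm wide, underside at 82 mm, top at 90 mm. With two discs on, 14 mm stay free below the cap, which no slot passes: discs go on and off sideways, and clear the cap 45 mm off the axis. Origin: stem axis at worktop height
- tray: empty white plastic tray 130 x 130 mm, 14 mm high, open on top, walls and floor 4 mm thick, fixed to the worktop to the left of the hanger. Origin: centre of its underside; x and y along its sides
- disc_lower: bare steel slotted disc, 50 mm diameter, 14 mm thick, about 180 g, loose, on the hanger's platform; its slot points anywhere but towards the robot. A slot 14 mm wide runs from the rim to a half-round end about the axis. Origin: centre of underside; z up; +x points out through the slot mouth. Grip it across the slot, fingers along y
- disc_lower_slot (a point): middle of the slot's mouth, on the rim of disc_lower, 25 mm from its axis, at half thickness
- disc_top: bare steel slotted disc, 58 mm diameter, 14 mm thick, about 250 g, loose, at the start lying on disc_lower, slot roughly opposite to that one's. A slot 14 mm wide runs from the rim to a half-round end about the axis. Origin: centre of underside; z up; +x points out through the slot mouth. Grip it across the slot, fingers along y
- disc_top_slot (a point): middle of the slot's mouth, on the rim of disc_top, 29 mm from its axis, at half thickness
- spare_42: bare steel slotted disc, 42 mm diameter, 14 mm thick, about 120 g, loose, one of three spares flat on the worktop right of the hanger, 90 mm or more apart, in any order and turned any way. A slot 14 mm wide runs from the rim to a half-round end about the axis. Origin: centre of underside; z up; +x points out through the slot mouth. Grip it across the slot, fingers along y
- spare_50: bare steel slotted disc, 50 mm diameter, 14 mm thick, about 180 g, loose, one of the three spares right of the hanger. A slot 14 mm wide runs from the rim to a half-round end about the axis. Origin: centre of underside; z up; +x points out through the slot mouth. Grip it across the slot, fingers along y
- spare_50_slot (a point): middle of the slot's mouth, on the rim of spare_50, 25 mm from its axis, at half thickness
- spare_58: bare steel slotted disc, 58 mm diameter, 14 mm thick, about 250 g, loose, one of the three spares right of the hanger. A slot 14 mm wide runs from the rim to a half-round end about the axis. Origin: centre of underside; z up; +x points out through the slot mouth. Grip it across the slot, fingers along y
- timer: bystander: white timer 58 x 66 x 16 mm lying on the worktop in front of the hanger; origin centre of underside
- vial: bystander: small glass vial with black cap, 23 mm wide, 52 mm tall, standing behind the work; origin centre of underside
- beaker: bystander: clear beaker 55 mm wide, 68 mm tall, standing behind the work; origin centre of underside
- petri_dish: bystander: empty clear dish 59 mm wide, 12 mm high, behind the spares; origin centre of underside

How it is judged (in metres and radians):
On the way, in this order (a step that is already met when the one before it is completed fails the run):
1. the 58 mm disc is off the hanger (horizontal distance between disc_top and hanger above 0.06 m), for 0.1 s.
2. it lies flat in the tray, let go (horizontal distance between disc_top and tray below 0.05 m and height (world z) of disc_top below 0.009 m and angle between disc_top's own z axis and vertical below 0.06 rad and contact force between the fingers and disc_top below 0.1 N), for 0.2 s.
At the end, for the whole second after the job is handed in: 58 mm disc flat in the tray. 50 mm spare centred on the stem within 7 mm, flat (0.06 rad) on the lower disc (2.5 mm), its slot mouth at most 8 mm to the slot side of the lower disc's centre. Lower disc flat on the platform within 9 mm of the stem. At rest (horizontal distance between disc_top and tray below 0.05 m and height (world z) of disc_top below 0.009 m and angle between each of disc_top, spare_50, disc_lower's own z axis and vertical below 0.06 rad and linear speed of each of disc_top, spare_50 below 0.02 m/s and horizontal distance between spare_50 and hanger below 0.007 m and z of spare_50 in the frame of disc_lower between 0.0115 and 0.0165 m and x of spare_50_slot in the frame of disc_lower below 0.008 m and horizontal distance between disc_lower and hanger below 0.009 m and height (world z) of disc_lower between 0.037 and 0.043 m); the robot touches nothing.
It fails at once if a spare of the wrong size is moved by more than 30 mm (distance of any of spare_42, spare_58 from where it was at the start of the episode above 0.03 m).
It fails at once if a bystander is moved by more than 30 mm (distance of any of timer, vial, beaker, petri_dish from where it was at the start of the episode above 0.03 m).
It also fails if it takes over 56 s, if anything falls off the work surface, if the arm or the gripper's body presses on something with over 40 N, if the wrist force passes 120 N, or if a joint passes its speed limit or range.

ROBOT

A 6-joint arm with a two-finger parallel gripper is mounted at the origin on a cart in front of the work surface, level with it; the furniture and walls round the work are solid. World frame = base frame: x ahead of the robot, y to its left, z up, the work surface at z = 0. Lengths are in mm, angles in rad, forces in N, time in s.
With the tool pointing down it reaches from about 350 to 975 mm from the base axis. Payload 7.1 kg.
Tool frame: the origin (TCP) lies between the finger pads; the fingertips stand 14 mm ahead of it and the grasp point (between the pads) lies 5 mm behind it (ctrl.tcp_to_tips is the distance from the TCP to the fingertips, in mm); z points along the fingers, y is the line along which they close (so a half turn about z gives the same grasp; the last joint's range is limited). The gripper opens to 88 mm and grips with 3 to 60 N. Pads are 20 mm wide; open, the fingers measure 115 mm over their backs; the gripper's body (75 mm by 178 mm) begins 61 mm behind the grasp point.
Start: joints at [1.116, 0.423, 1.63, -0, 1.089, -0.019], TCP at [263.802, 566.58, 236.675] pointing down, gripper open.
Joint ranges: [-3, 3], [-0.9, 2.11], [0.09, 2.58], [-1.31, 4.45], [0.11, 2.69], [-2.54, 2.54]. Speed limits (rad/s): [2.39, 2.39, 3.01, 3.14, 3.14, 3.14].

INTERFACE

Orientations are given as a rotation vector (axis times angle).
In Python, from workcell import ctrl gives the robot as it stands.
- The arm moves only by the tool apply_moves, never from a script. Its argument "series" is a list that holds one entry, the list of rows, each a list of 7 numbers: the shift along the tool's x, y, z in cm, then the turn, a rotation vector about the tool's x, y, z in degrees, then the opening, from 0 (shut) to 1 (fully open). A call has 1 to 12 rows; each row shifts and turns the commanded pose from where the row before left it, along the tool's axes as they then stand; what a row does not reach is not made up. A row lasts 1/10 s, in which the tool goes at most 50 mm and 8.59 degrees, less where a joint would pass 70% of its speed; a pose out of reach is approached as far as the arm can. A call with a gripper value outside its range is refused whole. The fingers move at their own pace and stop on an object; the grip force is fixed at half the most. Time passes only in rows, so rows that do not move let the fingers close. It gives the time, the measured TCP pose, the force and the opening at its end, in the units of the state.
- ctrl.get_obs(): the state, without advancing time (a new reading comes with each control period).
- ctrl.get_image(name): name is "scene" or "top"; returns a dict with "img" (400x640x3 uint8, blue, green, red), "K" (3x3 intrinsics, pixels), "cam_to_world" (4x4, takes a point from camera to world coordinates). Camera axes: x right, y down, z forward; pixel columns grow to the right and rows downward; lengths in mm; the calibration is good to about 2 mm. A picture is of the moment at which its call begins. There is no depth.
- ctrl.close_job(): hands the job in, once; it reports no verdict.
The state is a dict: "t": time; "qpos": joint angles; "qvel": joint speeds; "joint_torque": joint torques, N m; "ee_pos": TCP position; "orientation": TCP orientation; "ft_force": force on the tool from outside, world axes, zero at the start; "moment": the same for the moment, N m; "width": finger opening in mm.
Only numpy, scipy, OpenCV 4.12 (cv2) and the standard library are available. Lean on these libraries where they do the work, as an engineer would, in place of code of your own. Each camera call takes 0.05 s, during which the arm holds its last target. There are 200 camera calls.

## Working session

There is one attempt and no reset: what is moved stays moved. The work goes in short steps, Python scripts to look and compute and a tool call to move; the robot and the scene stay as the last step left them, time stands still between calls to the robot, and variables do not carry over. Pictures are saved under pics/ and viewed, on a budget of 10 in all, crops included, one or two more only if the job needs it, and the job is handed in when it is done.

Besides the shell and the picture viewer there is one more tool, called after ">>>" by a JSON object that holds its "op" and its "data". apply_moves: Moves the arm, as the interface text tells. Its arguments: {"type":"object","properties":{"series":{"type":"array","items":{"type":"array","items":{"type":"array","items":{"type":"number"}}}}},"required":["series"]}

```bash
ls; mkdir -p pics
python3 - <<'E'
from workcell import ctrl
import cv2,numpy as np
o=ctrl.get_obs();print({k:np.round(v,3) for k,v in o.items()})
for n in("scene","top"):
    d=ctrl.get_image(n);cv2.imwrite(f"pics/{n}0.png",d["img"]);print(n,np.round(d["K"],1).tolist(),np.round(d["cam_to_world"],3).tolist())
E
```

```text
pics
{'t': np.float64(0.0), 'qpos': array([ 1.116,  0.424,  1.631, -0.   ,  1.089, -0.019]), 'qvel': array([ 0.002,  0.   , -0.001, -0.003,  0.   ,  0.001]), 'joint_torque': array([ 0.0000e+00, -5.4462e+01, -2.7367e+01,  6.4000e-02,  2.3000e-02,
       -0.0000e+00]), 'ee_pos': array([263.561, 566.11 , 235.92 ]), 'orientation': array([-6.790e-01, -3.067e+00,  2.000e-03]), 'ft_force': array([ 0.555,  0.589, -0.412]), 'moment': array([ 0.008, -0.02 ,  0.015]), 'width': np.float64(87.946)}
scene [[476.0, 0.0, 314.1], [0.0, 476.0, 200.1], [0.0, 0.0, 1.0]] [[0.787, -0.351, 0.508, -23.537], [-0.617, -0.458, 0.64, -734.197], [0.008, -0.817, -0.577, 707.842], [0.0, 0.0, 0.0, 1.0]]
top [[413.5, 0.0, 311.9], [0.0, 413.5, 197.2], [0.0, 0.0, 1.0]] [[-0.026, -0.991, 0.135, 397.717], [-0.999, 0.024, -0.022, -20.624], [0.019, -0.135, -0.991, 1082.875], [0.0, 0.0, 0.0, 1.0]]
```

View pics/top0.png

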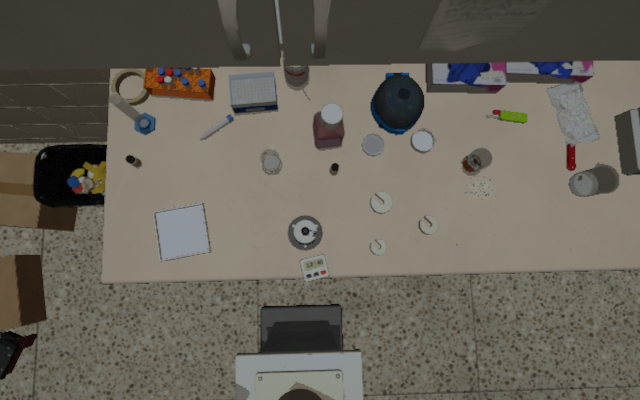

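View pics/scene0.png

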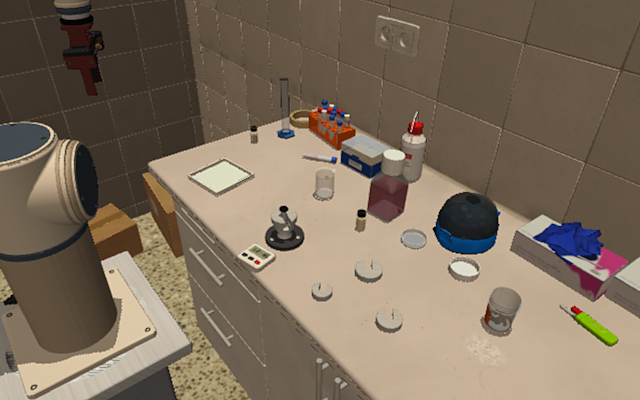

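The top view shows the tray near (183,232), the hanger near (305,232), and the spares near (381,203), (428,225) and (378,247). The timer is at (315,268). Next I enlarge the hanger and the spares.

```bash
cat > h.py <<'E'
import numpy as np,cv2
from workcell import ctrl
def ray(d,uv,z):
    K,T=d["K"],d["cam_to_world"]
    r=T[:3,:3]@np.linalg.inv(K)@np.array([*uv,1.]);c=T[:3,3]
    return c+r*(z-c[2])/r[2]
def proj(d,p):
    K,T=d["K"],d["cam_to_world"]
    q=K@(T[:3,:3].T@(np.asarray(p,float)-T[:3,3]));return q[:2]/q[2]
def crop(img,u,v,w,h,s): return cv2.resize(img[v:v+h,u:u+w],None,fx=s,fy=s,interpolation=cv2.INTER_CUBIC)
E
python3 - <<'E'
from h import *
t=ctrl.get_image("top");s=ctrl.get_image("scene")
a=crop(t["img"],283,210,45,45,8);b=crop(s["img"],255,195,60,60,6)
c=crop(t["img"],360,185,90,75,4);e=crop(s["img"],300,250,120,90,3)
b=b[:360,:360];c=c[:300,:360];e=e[:270,:360]
pad=lambda m:cv2.copyMakeBorder(m,0,300-m.shape[0],0,360-m.shape[1],cv2.BORDER_CONSTANT)
o=np.vstack([np.hstack([a,b]),np.hstack([pad(c),pad(e)])])
cv2.imwrite("pics/comp.png",o[:600+60]);print(o.shape)
cv2.imwrite("pics/comp.png",cv2.resize(o,None,fx=.9,fy=.9))
E
```

```text
(660, 720, 3)
```

View pics/comp.png

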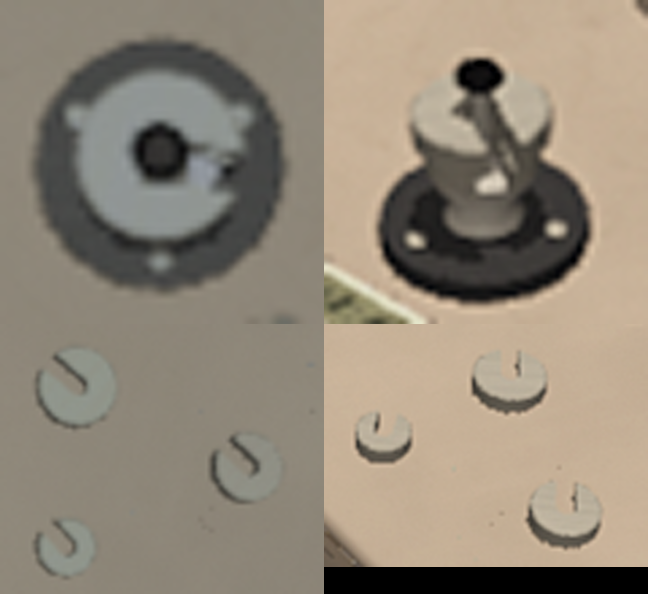

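```bash
cat > fit.py <<'E'
from h import *
from scipy.optimize import differential_evolution as DE
from scipy.ndimage import map_coordinates
def fit(d,c0,z,R,feat,rng=8,a=(-np.pi,np.pi)):
    g,h=np.meshgrid(np.arange(-R-4,R+4.1,.8),np.arange(-R-4,R+4.1,.8));r=np.hypot(g,h)
    slot=(abs(h)<7)&(g>0)|(r<7)
    ins=(r<R)&~slot; out=((r>R)&(r<R+3.5))|(slot&(r<R)&(r>8))
    F=feat(d["img"].astype(float))
    K,T=d["K"],d["cam_to_world"]
    def cost(p):
        x=p[0]+g*np.cos(p[2])-h*np.sin(p[2]);y=p[1]+g*np.sin(p[2])+h*np.cos(p[2])
        P=np.stack([x.ravel(),y.ravel(),np.full(x.size,z)])
        q=K@(T[:3,:3].T@(P-T[:3,3:]));q=q[:2]/q[2]
        v=map_coordinates(F,[q[1],q[0]],order=1).reshape(g.shape)
        return v[out].mean()-v[ins].mean()
    s=DE(cost,[(c0[0]-rng,c0[0]+rng),(c0[1]-rng,c0[1]+rng),a],seed=1,popsize=12,maxiter=60,tol=1e-6)
    return s.x,s.fun
br=lambda I:I[...,0]-I[...,2]
gr=lambda I:I.mean(2)
E
python3 - <<'E'
from fit import *
t=ctrl.get_image("top");s=ctrl.get_image("scene")
cap=ray(t,(305.1,231.1),90);print("cap top",cap, "cap scene",ray(s,(255+(480-324)/5.4,195+72/5.4),90))
for n,d in(("top",t),("scene",s)):
    print(n,"disc_top",*fit(d,cap,68,29,gr))
    # spares
    for uv in((381,203),(428,225),(378,247)):
        c=ray(t,uv,14); print(n,uv,[(R,np.round(x,2),round(f,1)) for R in(21,25,29) for x,f in[fit(d,c,14,R,br)]])
print("tray",[np.round(ray(t,u,14)[:2]) for u in((155.5,210.5),(204.5,205),(210,254),(160,260))])
print("timer",ray(t,(315,268),16),"vial",ray(t,(335,168),52),"beaker",ray(t,(271,161),68),"petri",ray(t,(373,145),12))
E
```

```text
cap top [451.18975758 -24.48289891  90.        ] cap scene [448.48408248 -33.18624782  90.        ]
top disc_top [452.81764145 -22.83125561  -1.82595142] -49.152830071127354
top (381, 203) [(21, array([ 5.1574e+02, -2.2133e+02,  5.0000e-02]), np.float64(-6.9)), (25, array([ 5.2014e+02, -2.2287e+02,  4.9000e-01]), np.float64(-7.6)), (29, array([ 526.27, -224.68,    0.82]), np.float64(-10.9))]
top (428, 225) [(21, array([ 4.6001e+02, -3.3929e+02,  2.6000e-01]), np.float64(-5.0)), (25, array([ 464.11, -344.  ,    0.75]), np.float64(-6.9)), (29, array([ 465.61, -344.14,    0.79]), np.float64(-7.3))]
top (378, 247) [(21, array([ 410.74, -211.38,    0.7 ]), np.float64(-11.7)), (25, array([ 412.56, -210.22,    0.73]), np.float64(-10.1)), (29, array([ 415.9 , -207.81,    0.72]), np.float64(-7.4))]
scene disc_top [449.57298591 -28.25175075   0.95303369] -52.59208773106535
scene (381, 203) [(21, array([ 5.2306e+02, -2.2072e+02,  3.7000e-01]), np.float64(-6.1)), (25, array([ 527.99, -224.  ,    0.79]), np.float64(-7.9)), (29, array([ 528.46, -226.01,    0.87]), np.float64(-8.8))]
scene (428, 225) [(21, array([ 467.3 , -345.66,    0.75]), np.float64(-7.9)), (25, array([ 466.39, -348.02,    0.83]), np.float64(-8.9)), (29, array([ 457.92, -352.51,    0.67]), np.float64(-15.7))]
scene (378, 247) [(21, array([ 411.61, -213.67,    0.64]), np.float64(-8.6)), (25, array([ 404.25, -219.43,    0.61]), np.float64(-15.5)), (29, array([ 407.17, -219.43,    0.69]), np.float64(-13.0))]
tray [array([518., 360.]), array([529., 234.]), array([403., 219.]), array([391., 345.])]
timer [360.80661952 -47.69091543  16.        ] vial [ 611.48491025 -104.5433538    52.        ] beaker [629.62095515  56.50576847  68.        ] petri [ 679.99979488 -211.41083902   12.        ]
```

```bash
cat > go.py <<'E'
from h import *
from scipy.spatial.transform import Rotation as Ro
def go(p,psi):
    """tool-frame shift (cm) now, yaw turn (deg about tool z), then same shift in the turned frame"""
    o=ctrl.get_obs();R=Ro.from_rotvec(o["orientation"]).as_matrix()
    c,s=np.cos(psi),np.sin(psi);G=np.array([[-s,c,0],[c,s,0],[0,0,-1.]])
    d=np.asarray(p)-o["ee_pos"]
    print("t",round(float(o["t"]),2),"pos",o["ee_pos"].round(1),"q",o["qpos"].round(2),"w",round(float(o["width"]),1),"F",o["ft_force"].round(1))
    print("turn",Ro.from_matrix(R.T@G).as_rotvec(True).round(2),"shift now",(R.T@d/10).round(2),"shift turned",(G.T@d/10).round(2))
E
python3 -c "
from go import *
go([451,-25,200],-.26)"
```

```text
t 0.3 pos [263.7 566.4 236.4] q [ 1.12  0.42  1.63 -0.    1.09 -0.02] w 88.2 F [0.4 0.5 0.1]
turn [-2.000e-02  2.000e-02  7.993e+01] shift now [-41.94 -45.71   3.67] shift turned [-52.34  33.3    3.64]
```

>>> {"op": "apply_moves", "data": {"series": [[[0,0,0.36,0,0,8,1],[0,0,0.36,0,0,8,1],[0,0,0.36,0,0,8,1],[0,0,0.36,0,0,8,1],[0,0,0.36,0,0,8,1],[0,0,0.36,0,0,8,1],[0,0,0.36,0,0,8,1],[0,0,0.36,0,0,8,1],[0,0,0.36,0,0,8,1],[0,0,0.36,0,0,8,1]]]}}

```text
t: 1.3
ee_pos: [263.8, 566.5, 200.5]
orientation: [2.497, 1.906, -0.0]
ft_force: [0.0, 0.4, 0.4]
width: 88.1
```

>>> {"op": "apply_moves", "data": {"series": [[[-4,2.5,0,0,0,0,1],[-4,2.5,0,0,0,0,1],[-4,2.5,0,0,0,0,1],[-4,2.5,0,0,0,0,1],[-4,2.5,0,0,0,0,1],[-4,2.5,0,0,0,0,1],[-4,2.5,0,0,0,0,1],[-4,2.5,0,0,0,0,1],[-4,2.5,0,0,0,0,1],[-4,2.5,0,0,0,0,1],[-4,2.5,0,0,0,0,1],[-4,2.5,0,0,0,0,1]]]}}

```text
t: 2.5
ee_pos: [430.0, 23.5, 201.0]
orientation: [2.492, 1.913, 0.001]
ft_force: [0.6, 0.8, 0.5]
width: 88.0
```

```bash
python3 -c "
from go import *
go([451,-26,160],-.26)"
```

```text
t 2.5 pos [430.   23.5 201. ] q [0.03 0.19 2.07 0.   0.88 0.29] w 88.0 F [0.6 0.8 0.5]
turn [ 0.05 -0.02 -0.07] shift now [-4.24  3.3   4.1 ] shift turned [-4.24  3.3   4.1 ]
```

>>> {"op": "apply_moves", "data": {"series": [[[-2.12,1.65,1,0,0,0,1],[-2.12,1.65,1,0,0,0,1],[0,0,3,0,0,0,1],[0,0,3,0,0,0,1],[0,0,3,0,0,0,1],[0,0,1.7,0,0,0,1],[0,0,0,0,0,0,1]]]}}

```text
t: 3.2
ee_pos: [449.1, -24.0, 71.8]
orientation: [-2.49, -1.911, 0.005]
ft_force: [0.1, -0.8, -0.5]
width: 87.7
```

Run:
```python
from go import *
go([451,-26,69.5],-.26)
t=ctrl.get_image("top");s=ctrl.get_image("scene")
a=crop(t["img"],275,200,60,60,6);b=crop(s["img"],245,175,72,72,5)
cv2.imwrite("pics/g1.png",np.hstack([a,b]))
```

```text
t 3.2 pos [449.1 -24.   71.8] q [-0.08  0.46  2.1  -0.    0.58  0.18] w 87.7 F [ 0.1 -0.8 -0.5]
turn [-0.24  0.04 -0.08] shift now [-0.14  0.24  0.23] shift turned [-0.14  0.24  0.23]
```

View pics/g1.png

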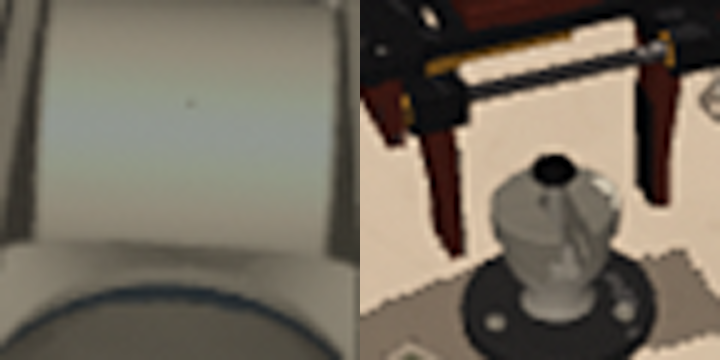

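The scene crop shows the disc at about (555,195), between the two fingertips at (457,250) and (655,200). The top view is blocked by the arm. I let the arm settle and check.

>>> {"op": "apply_moves", "data": {"series": [[[0,0,0,0,0,0,1],[0,0,0,0,0,0,1]]]}}

```text
t: 3.5
ee_pos: [451.4, -24.1, 74.8]
orientation: [2.491, 1.912, 0.003]
ft_force: [0.1, -0.7, 0.5]
width: 88.1
```

Run:
```python
from go import *
go([451,-26,69.5],-.26)
s=ctrl.get_image("scene")
for p in([449,-24,57.8],[451,-26,90],[451,-26,68],[451+44*.966,-26-44*.257,55.5],[451-44*.966,-26+44*.257,55.5]):print(p,proj(s,p).round(1),((proj(s,p)-[245,175])*5+[360,0]).round())
```

```text
t 3.5 pos [451.4 -24.1  74.8] q [-0.08  0.46  2.1  -0.    0.58  0.18] w 88.1 F [ 0.1 -0.7  0.5]
turn [ 0.13 -0.02 -0.07] shift now [-0.19  0.01  0.53] shift turned [-0.19  0.01  0.53]
[449, -24, 57.8] [282.1 217.9] [546. 214.]
[451, -26, 90] [282.9 206.4] [550. 157.]
[451, -26, 68] [283.2 214.4] [551. 197.]
[493.504, -37.308, 55.5] [301.5 214.3] [643. 196.]
[408.496, -14.692, 55.5] [264.8 223.4] [459. 242.]
```

>>> {"op": "apply_moves", "data": {"series": [[[-0.15,0,0.42,0,0,0,1],[0,0,0,0,0,0,0.5],[0,0,0,0,0,0,0.2],[0,0,0,0,0,0,0],[0,0,0,0,0,0,0],[0,0,0,0,0,0,0],[0,0,0,0,0,0,0]]]}}

```text
t: 4.25
ee_pos: [450.3, -25.6, 69.5]
orientation: [2.492, 1.913, 0.0]
ft_force: [0.5, 0.3, -0.1]
width: 57.1
```

>>> {"op": "apply_moves", "data": {"series": [[[0,0,-0.25,0,0,0,0],[0,0,-0.25,0,0,0,0],[0.5,0,0,0,0,0,0],[0.5,0,0,0,0,0,0],[0,0,0,0,0,0,0]]]}}

```text
t: 4.75
ee_pos: [453.0, -15.3, 74.5]
orientation: [2.491, 1.914, 0.0]
ft_force: [0.6, -0.6, -1.7]
width: 57.1
```

>>> {"op": "apply_moves", "data": {"series": [[[1,0,0,0,0,0,0],[1,0,0,0,0,0,0],[1,0,0,0,0,0,0],[1.5,0,0,0,0,0,0],[1.5,0,0,0,0,0,0],[2,0,0,0,0,0,0],[1,0,0,0,0,0,0]]]}}

```text
t: 5.45
ee_pos: [476.5, 72.8, 74.5]
orientation: [2.49, 1.915, 0.001]
ft_force: [0.2, -0.3, -2.3]
width: 56.9
```

Run:
```python
from go import *
go([460,289,120],-.26)
```

```text
t 5.45 pos [476.5  72.8  74.5] q [0.13 0.49 2.04 0.   0.62 0.39] w 56.9 F [ 0.2 -0.3 -2.3]
turn [ 0.03 -0.02  0.  ] shift now [20.47 -7.15 -4.55] shift turned [20.47 -7.16 -4.55]
```

>>> {"op": "apply_moves", "data": {"series": [[[3.4,-1.2,0,0,0,0,0],[3.4,-1.2,0,0,0,0,0],[3.4,-1.2,0,0,0,0,0],[3.4,-1.2,0,0,0,0,0],[3.4,-1.2,0,0,0,0,0],[3.4,-1.2,0,0,0,0,0],[0,0,2.2,0,0,0,0],[0,0,2.2,0,0,0,0],[0,0,0.6,0,0,0,0],[0,0,0,0,0,0,0]]]}}

```text
t: 6.45
ee_pos: [458.3, 286.4, 23.6]
orientation: [-2.491, -1.913, 0.004]
ft_force: [0.0, -0.9, -1.9]
width: 57.3
```

Run:
```python
from go import *
go([460,289,20],-.26)
t=ctrl.get_image("top");s=ctrl.get_image("scene")
go([460,289,20],-.26)
a=crop(t["img"],283,210,45,45,8);b=crop(s["img"],255,190,60,60,6);c=crop(s["img"],160,110,120,100,5)[:,:]
c=cv2.resize(c,(400,333));o=np.zeros((400,1120,3),np.uint8);o[:360,:360]=a;o[:360,360:720]=b;o[:333,720:]=c
cv2.imwrite("pics/g2.png",cv2.resize(o,(800,286),interpolation=cv2.INTER_AREA))
```

```text
t 6.45 pos [458.3 286.4  23.6] q [ 0.54  0.64  1.91 -0.    0.59  0.8 ] w 57.3 F [ 0.  -0.9 -1.9]
turn [-0.1   0.1  -0.06] shift now [0.29 0.1  0.36] shift turned [0.29 0.1  0.36]
t 6.55 pos [459.5 286.8  24.9] q [ 0.54  0.64  1.91 -0.    0.59  0.8 ] w 57.0 F [-0.3  0.  -2.2]
turn [ 0.02 -0.01 -0.09] shift now [ 0.23 -0.01  0.49] shift turned [ 0.23 -0.01  0.49]
```

View pics/g2.png

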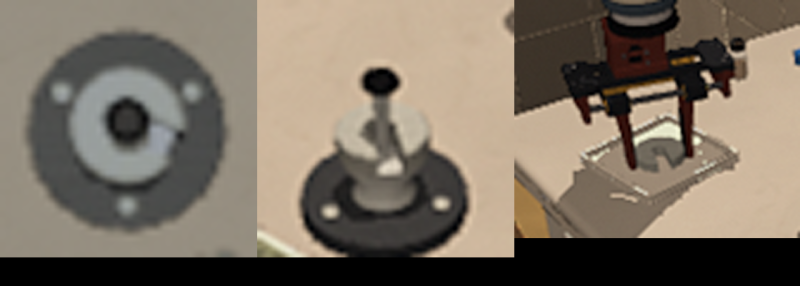

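The disc sits in the tray between the fingers, around (655,155). On the hanger I can't tell which way the lower disc's slot points. I lower and release first, then zoom in.

>>> {"op": "apply_moves", "data": {"series": [[[0.2,0,0.2,0,0,0,0],[0,0,0.2,0,0,0,0],[0,0,0,0,0,0,0.4],[0,0,0,0,0,0,0.75],[0,0,0,0,0,0,0.78],[0,0,0,0,0,0,0.78],[0,0,0,0,0,0,0.78]]]}}

```text
t: 7.25
ee_pos: [459.8, 288.7, 20.6]
orientation: [2.492, 1.913, 0.001]
ft_force: [-0.5, -0.4, -0.4]
width: 68.5
```

Run:
```python
from fit import *
from go import go
go([460,289,100],-.26)
t=ctrl.get_image("top");s=ctrl.get_image("scene")
for n,d in(("top",t),("scene",s)):
  print(n,*fit(d,[451,-26],54,25,gr),*fit(d,[451,-26],54,25,gr,a=(0,2.6)))
a=crop(t["img"],290,216,30,30,13);b=crop(s["img"],268,196,32,42,12);c=crop(s["img"],165,150,90,60,4)
o=np.zeros((590,780,3),np.uint8);o[:390,:390]=a;o[:504,390:774]=b;o[390:590,:360]=c[:200]
cv2.imwrite("pics/g3.png",o)
```

```text
t 7.25 pos [459.8 288.7  20.6] q [ 0.54  0.64  1.91 -0.    0.59  0.8 ] w 68.5 F [-0.5 -0.4 -0.4]
turn [ 0.01 -0.01 -0.07] shift now [ 0.03  0.02 -7.94] shift turned [ 0.03  0.01 -7.94]
top [452.89641467 -23.12987989  -1.9076979 ] -44.61141004283398 [ 4.52057411e+02 -2.35575448e+01  1.23080824e-07] -41.57818236327951
scene [450.93502696 -25.87777985  -1.93734171] -29.837704754331952 [449.35345057 -28.22217069   0.97419207] -17.279533133994192
```

View pics/g3.png

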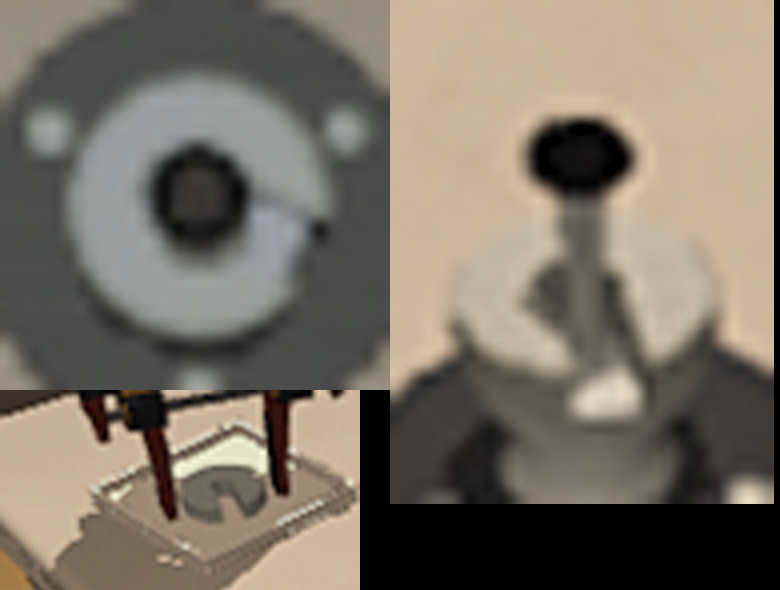

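The lower disc's slot points at about -1.9 rad, toward -y: the platform shows white at (275,235) in the top crop and (605,395) in the scene crop. So the spare should go on with its slot near +1.23 rad, entering from the -y side. The 58 mm disc lies flat in the tray, released. Next is the spare at about (465,-346).

>>> {"op": "apply_moves", "data": {"series": [[[0,0,-3,0,0,0,0.8],[0,0,-5,0,0,0,1],[0,0,-5,0,0,7.5,1],[0,0,0,0,0,7.5,1],[0,0,0,0,0,7.5,1],[0,0,0,0,0,7.3,1]]]}}

```text
t: 7.95
ee_pos: [459.8, 288.7, 151.2]
orientation: [-2.903, -1.2, -0.002]
ft_force: [0.1, 0.3, -0.3]
width: 88.0
```

Run:
```python
from fit import *
from go import go
go([465.3,-346,100],-.78)
t=ctrl.get_image("top");s=ctrl.get_image("scene")
for d in(t,s):
  print("tray disc",*fit(d,[460,289],18,29,gr,a=(-3,-1)))
```

```text
t 7.95 pos [459.8 288.7 151.2] q [0.54 0.42 1.87 0.   0.85 1.33] w 88.0 F [ 0.1  0.3 -0.3]
turn [ 0.02 -0.07 -0.39] shift now [-44.44  45.33   5.08] shift turned [-44.74  45.03   5.12]
tray disc [459.65105    297.          -2.69765722] -16.65502578071205
tray disc [468.         297.          -2.16714654] -16.65944946881399
```

>>> {"op": "apply_moves", "data": {"series": [[[-3.4,3.4,0,0,0,0,1],[-3.4,3.4,0,0,0,0,1],[-3.4,3.4,0,0,0,0,1],[-3.4,3.4,0,0,0,0,1],[-3.4,3.4,0,0,0,0,1],[-3.4,3.4,0,0,0,0,1],[-3.4,3.4,0,0,0,0,1],[-3.4,3.4,0,0,0,0,1],[-3.4,3.4,0,0,0,0,1],[-3.4,3.4,0,0,0,0,1],[-3.4,3.4,0,0,0,0,1],[-3.4,3.4,0,0,0,0,1]]]}}

```text
t: 9.25
ee_pos: [461.5, -290.4, 150.4]
orientation: [-2.898, -1.213, 0.0]
ft_force: [1.2, -0.9, 0.1]
width: 87.6
```

Run:
```python
from fit import *
from go import go
t=ctrl.get_image("top");s=ctrl.get_image("scene");go([465.3,-346,100],-.78)
for d in(t,s):
  print("tray disc",*fit(d,[460,289],18,29,gr,a=(-3,-1)),fit(d,[460,289],18,29,br,a=(-3,-1)))
```

```text
t 9.35 pos [ 462.5 -293.6  150.7] q [-0.59  0.43  1.86 -0.    0.85  0.2 ] w 87.5 F [0.8 0.8 0.2]
turn [ 0.19  0.01 -0.14] shift now [-3.51  3.87  5.09] shift turned [-3.52  3.88  5.07]
tray disc [459.98285519 290.94644754  -2.59943652] -5.732459976028622 (array([452.        , 297.        ,  -2.28101461]), np.float64(0.8213868780589253))
tray disc [452.         297.          -1.22206806] -23.660366352557844 (array([468.        , 297.        ,  -1.12630193]), np.float64(-0.7167963284777521))
```

Now down onto the spare (TCP to z≈16, tips ~2 mm).

>>> {"op": "apply_moves", "data": {"series": [[[-1.75,1.95,2.5,0,0,0,1],[-1.75,1.95,2.5,0,0,0,1],[0,0,3.5,0,0,0,1],[0,0,2.9,0,0,0,1],[0,0,0,0,0,0,1],[0,0,0,0,0,0,1]]]}}

```text
t: 9.95
ee_pos: [464.9, -339.9, 36.4]
orientation: [-2.897, -1.211, 0.001]
ft_force: [0.4, -0.3, -0.2]
width: 87.5
```

Run:
```python
from fit import *
from go import go
go([465.3,-346,16],-.78)
s=ctrl.get_image("scene");t=ctrl.get_image("top");go([465.3,-346,16],-.78)
u,v=proj(s,[465,-346,14]).astype(int)
a=crop(s["img"],u-33,v-33,66,66,6)
u,v=proj(t,[460,289,10]).astype(int);b=crop(t["img"],u-33,v-33,66,66,6)
cv2.imwrite("pics/g4.png",np.hstack([a,b]))
```

```text
t 9.95 pos [ 464.9 -339.9   36.4] q [-0.65  0.65  1.83  0.    0.66  0.13] w 87.5 F [ 0.4 -0.3 -0.2]
turn [-0.09  0.01  0.04] shift now [-0.4   0.46  2.04] shift turned [-0.4   0.46  2.04]
t 10.05 pos [ 466.  -340.8   38. ] q [-0.65  0.64  1.83  0.    0.66  0.13] w 87.9 F [ 0.3 -0.   1.4]
turn [ 0.12 -0.02  0.01] shift now [-0.42  0.31  2.2 ] shift turned [-0.42  0.31  2.2 ]
```

View pics/g4.png

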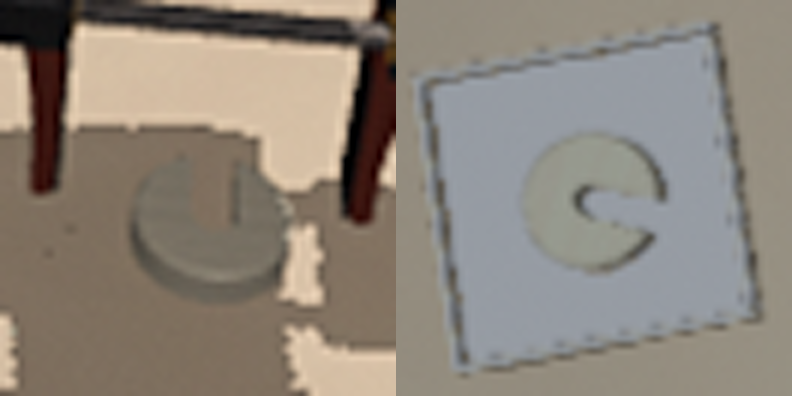

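The spare lies between the fingers, with its slot perpendicular to the line they close on. In the tray, the 58 mm disc lies flat and centred at (595,200). I descend and close.

>>> {"op": "apply_moves", "data": {"series": [[[0,0.35,1,0,0,0,1],[0,0,1.1,0,0,0,1],[0,0,0,0,0,0,0.5],[0,0,0,0,0,0,0],[0,0,0,0,0,0,0],[0,0,0,0,0,0,0],[0,0,0,0,0,0,0],[0,0,0,0,0,0,0]]]}}

```text
t: 10.85
ee_pos: [467.6, -343.2, 15.6]
orientation: [2.9, 1.208, 0.0]
ft_force: [0.6, -0.3, 0.3]
width: 48.9
```

Run:
```python
from fit import *
from go import go
s=ctrl.get_image("scene");go([465.3,-346,16],-.78)
for R in (25,):print(fit(s,[465,-345],14,R,gr,a=(.4,1.2)),fit(s,[465,-345],14,R,br,a=(.4,1.2)))
```

```text
t 10.9 pos [ 467.6 -343.2   15.6] q [-0.65  0.68  1.83 -0.    0.63  0.13] w 48.8 F [ 0.1 -0.5  0.8]
turn [ 0.02 -0.   -0.08] shift now [-0.36  0.03 -0.04] shift turned [-0.36  0.03 -0.04]
(array([ 4.61541343e+02, -3.50941187e+02,  4.00000000e-01]), np.float64(-21.791447557682574)) (array([ 461.9304671 , -345.44669809,    0.56945856]), np.float64(-6.832213651027569))
```

>>> {"op": "apply_moves", "data": {"series": [[[0,0,-2,0,0,0,0],[0,0,-4,0,0,0,0],[0,0,-4,0,0,-5,0],[0,0,0,0,0,-7,0],[0,0,0,0,0,-7,0],[0,0,0,0,0,-6,0],[0,0,0,0,0,0,0]]]}}

```text
t: 11.6
ee_pos: [467.2, -342.9, 115.4]
orientation: [-2.569, -1.808, 0.0]
ft_force: [0.4, -0.1, -2.5]
width: 49.3
```

Run:
```python
from go import *
go([430,-87,115.6],-.34)
```

```text
t 11.6 pos [ 467.2 -342.9  115.4] q [-0.65  0.52  1.81 -0.    0.81 -0.31] w 49.3 F [ 0.4 -0.1 -2.5]
turn [-0.02 -0.01 -0.24] shift now [ 2.283e+01 -1.214e+01 -1.000e-02] shift turned [ 2.289e+01 -1.205e+01 -2.000e-02]
```

>>> {"op": "apply_moves", "data": {"series": [[[3.8,-2.02,0,0,0,0,0],[3.8,-2.02,0,0,0,0,0],[3.8,-2.02,0,0,0,0,0],[3.8,-2.02,0,0,0,0,0],[3.8,-2.02,0,0,0,0,0],[3.8,-2.02,0,0,0,0,0],[0,0,2.1,0,0,-0.2,0],[0,0,2.1,0,0,0,0],[0,0,0,0,0,0,0],[0,0,0,0,0,0,0]]]}}

```text
t: 12.6
ee_pos: [430.3, -87.6, 73.5]
orientation: [-2.567, -1.809, 0.001]
ft_force: [-0.3, -0.3, -1.4]
width: 49.4
```

Run:
```python
from fit import *
from go import go
go([451.5,-25.5,73.6],-.34)
s=ctrl.get_image("scene");go([451.5,-25.5,73.6],-.34)
a=crop(s["img"],255,180,90,75,8)
cv2.imwrite("pics/g5.png",a)
```

```text
t 12.6 pos [430.3 -87.6  73.5] q [-0.23  0.45  2.13  0.    0.57  0.12] w 49.4 F [-0.3 -0.3 -1.4]
turn [-0.07  0.01 -0.19] shift now [ 6.55 -0.1  -0.02] shift turned [ 6.56 -0.07 -0.01]
t 12.65 pos [430.8 -87.8  73.9] q [-0.23  0.45  2.13 -0.    0.57  0.12] w 48.9 F [-0.2 -0.3 -1.9]
turn [ 0.    0.   -0.18] shift now [ 6.56 -0.15  0.03] shift turned [ 6.57 -0.13  0.03]
```

View pics/g5.png

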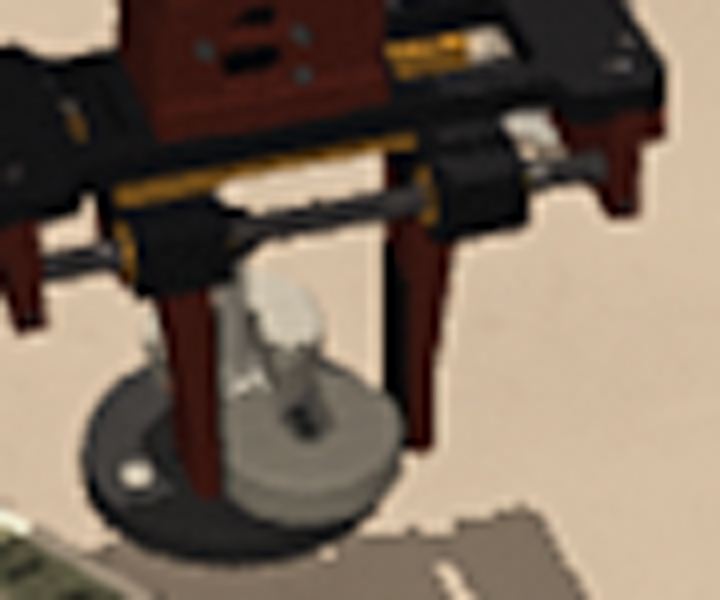

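The held disc is level at (310,440), with its slot pointing at the stem. I slide it in with small steps and watch the force.

>>> {"op": "apply_moves", "data": {"series": [[[1,-0.1,0,0,0,0,0],[1,0,0,0,0,0,0],[1,0,0,0,0,0,0],[0.5,0,0,0,0,0,0],[0.5,0,0,0,0,0,0],[0,0,0,0,0,0,0]]]}}

```text
t: 13.25
ee_pos: [443.3, -48.9, 73.5]
orientation: [2.566, 1.813, 0.0]
ft_force: [-0.1, -0.9, -2.6]
width: 49.2
```

>>> {"op": "apply_moves", "data": {"series": [[[0.5,0,0,0,0,0,0],[0.5,0,0,0,0,0,0],[0.5,0,0,0,0,0,0],[0.5,0,0,0,0,0,0],[0,0,0,0,0,0,0]]]}}

```text
t: 13.75
ee_pos: [450.0, -30.2, 73.5]
orientation: [2.566, 1.812, 0.0]
ft_force: [0.2, 0.0, -2.0]
width: 49.0
```

Free so far. Creeping to feel the slot's end.

>>> {"op": "apply_moves", "data": {"series": [[[0.2,0,0,0,0,0,0],[0.2,0,0,0,0,0,0],[0,0,0,0,0,0,0]]]}}

```text
t: 14.05
ee_pos: [451.1, -26.8, 73.5]
orientation: [-2.567, -1.812, 0.0]
ft_force: [0.2, 0.2, -1.0]
width: 49.2
```

>>> {"op": "apply_moves", "data": {"series": [[[0.2,0,0,0,0,0,0],[0,0,0,0,0,0,0]]]}}

```text
t: 14.25
ee_pos: [451.8, -24.9, 73.5]
orientation: [2.567, 1.812, 0.0]
ft_force: [0.2, -0.3, -2.0]
width: 49.0
```

>>> {"op": "apply_moves", "data": {"series": [[[0.2,0,0,0,0,0,0],[0,0,0,0,0,0,0]]]}}

```text
t: 14.45
ee_pos: [452.5, -23.0, 73.5]
orientation: [-2.567, -1.812, -0.0]
ft_force: [-0.1, -0.6, -1.3]
width: 49.1
```

>>> {"op": "apply_moves", "data": {"series": [[[0.15,0,0,0,0,0,0],[0,0,0,0,0,0,0]]]}}

```text
t: 14.65
ee_pos: [453.0, -21.6, 73.5]
orientation: [2.567, 1.812, 0.0]
ft_force: [0.5, 0.1, -1.7]
width: 49.5
```

>>> {"op": "apply_moves", "data": {"series": [[[0.15,0,0,0,0,0,0],[0,0,0,0,0,0,0]]]}}

```text
t: 14.85
ee_pos: [453.5, -20.2, 73.5]
orientation: [2.567, 1.812, 0.0]
ft_force: [0.2, 0.4, -1.7]
width: 49.0
```

>>> {"op": "apply_moves", "data": {"series": [[[0.15,0,0,0,0,0,0],[0,0,0,0,0,0,0]]]}}

```text
t: 15.05
ee_pos: [454.0, -18.8, 73.5]
orientation: [2.566, 1.812, 0.0]
ft_force: [-0.5, -0.8, -1.2]
width: 49.1
```

>>> {"op": "apply_moves", "data": {"series": [[[0.1,0,0,0,0,0,0],[0,0,0,0,0,0,0]]]}}

```text
t: 15.25
ee_pos: [454.3, -17.9, 73.5]
orientation: [2.567, 1.812, 0.0]
ft_force: [0.4, -0.1, -2.2]
width: 49.2
```

Run:
```python
from h import *
s=ctrl.get_image("scene")
cv2.imwrite("pics/g6.png",crop(s["img"],255,185,60,60,10))
```

```text
(no output)
```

View pics/g6.png

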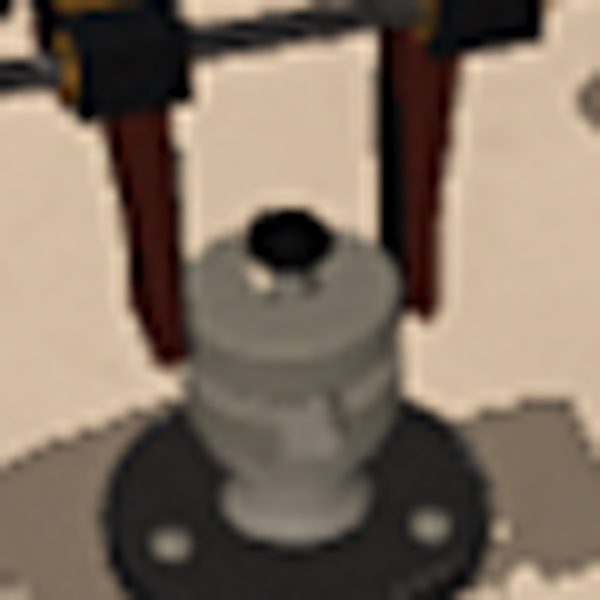

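The disc is centred on the stem: its top ellipse is at about (294,296) and the stem should cross it near (290,303), so about 1–2 mm off. I lower it onto the lower disc.

>>> {"op": "apply_moves", "data": {"series": [[[0,0,0.15,0,0,0,0],[0,0,0.15,0,0,0,0],[0,0,0,0,0,0,0]]]}}

```text
t: 15.6
ee_pos: [454.0, -18.0, 70.2]
orientation: [-2.566, -1.811, 0.001]
ft_force: [-0.2, -1.0, -2.3]
width: 49.0
```

>>> {"op": "apply_moves", "data": {"series": [[[0,0,0.07,0,0,0,0],[0,0,0,0,0,0,0]]]}}

```text
t: 15.8
ee_pos: [454.2, -18.0, 69.7]
orientation: [-2.567, -1.811, 0.0]
ft_force: [0.3, 0.3, -1.4]
width: 49.0
```

Within a fraction of a millimetre: release, hold, then lift clear.

>>> {"op": "apply_moves", "data": {"series": [[[0,0,0,0,0,0,0.65],[0,0,0,0,0,0,0.85],[0,0,0,0,0,0,1],[0,0,0,0,0,0,1],[0,0,0,0,0,0,1],[0,0,-2,0,0,0,1],[0,0,-4,0,0,0,1],[0,0,-5,0,0,0,1]]]}}

```text
t: 16.6
ee_pos: [452.8, -17.9, 179.7]
orientation: [-2.564, -1.81, 0.005]
ft_force: [0.9, 0.5, 0.3]
width: 87.8
```

>>> {"op": "apply_moves", "data": {"series": [[[4,0,0,0,0,0,1],[4.5,0,0,0,0,0,1],[4.5,0,0,0,0,0,1],[4.5,0,0,0,0,0,1],[4.5,0,0,0,0,0,1],[4,0,0,0,0,0,1],[0,0,0,0,0,0,1],[0,0,0,0,0,0,1]]]}}

```text
t: 17.4
ee_pos: [540.8, 227.4, 179.3]
orientation: [-2.565, -1.814, 0.002]
ft_force: [-0.1, -0.6, 0.5]
width: 87.4
```

Run:
```python
from fit import *
from go import go
go([451.5,-25.5,180],-.34)
t=ctrl.get_image("top");s=ctrl.get_image("scene")
for d in(t,s):print(fit(d,[451.5,-25.5],68,25,gr,a=(0.4,2)),"cap",)
o=np.zeros((420,780,3),np.uint8);o[:390,:390]=crop(t["img"],290,216,30,30,13);o[:,390:]=crop(s["img"],265,194,39,42,10)
cv2.imwrite("pics/g7.png",o)
```

```text
t 17.4 pos [540.8 227.4 179.3] q [ 0.38  0.44  1.76 -0.    0.95  0.72] w 87.4 F [-0.1 -0.6  0.5]
turn [-0.04  0.05  0.01] shift now [-2.682e+01  1.000e-02 -5.000e-02] shift turned [-2.682e+01  2.000e-02 -7.000e-02]
(array([452.1174488 , -23.91902244,   0.71402758]), np.float64(-43.31063808368151)) cap
(array([450.26057078, -27.6358078 ,   0.95786103]), np.float64(-63.74940420316125)) cap
```

View pics/g7.png

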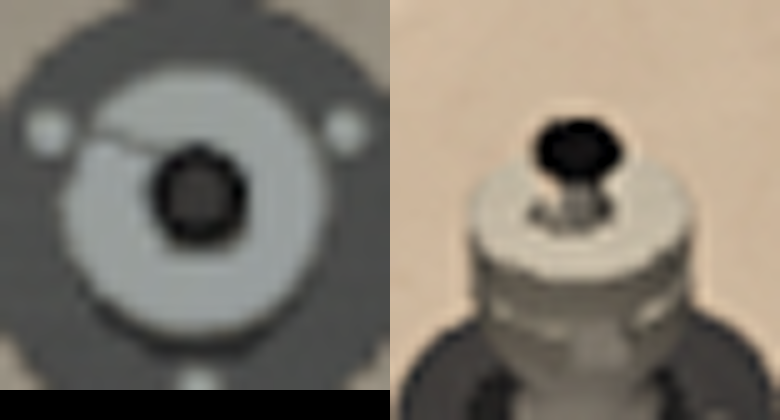

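The spare sits flat. Its slot points left in the top crop, at (100,165), opposite the lower disc's slot. The disc centre at (195,198) matches the cap at (200,195). I hand the job in.

```bash
python3 -c "
from workcell import ctrl
print(ctrl.close_job())"
```

```text
the job is handed in; nothing more can be done
None
```

I handed the job in at about 17.5 s of the 56 s allowed. The 58 mm disc lies in the tray and the 50 mm spare is on the stem above the lower disc. The interface reports no verdict, so what follows rests on my own last checks.

**58 mm disc:** I slid it off toward +y and released it flat near the middle of the tray. The top picture showed it flat and centred. My numeric fit of it there failed because of glare, so the picture is the only check.

**50 mm spare:** I identified it by a finger width of about 49 mm; the 58 mm disc had read about 57 mm. It slid on with no contact force and was released less than 1 mm above the lower disc. In the last pictures it looks flat and seated, centred on the stem to about 1–2 mm. The two cameras place its centre about 4 mm apart, and their average agrees with the lower disc.

**Slot direction:** The lower disc's slot pointed to about -1.9 rad, the same way as the removed disc's slot. The description said the two were roughly opposite, so I followed the pictures. I put the spare in with its slot at about +1.2 rad (gripper angle), nearly a half turn away. The final slot-angle fits (0.71 and 0.96 rad) were unreliable because the cap hides part of the slot, but they also clear the quarter turn.

**Bystanders and other spares:** I touched none of them knowingly, but I did not measure them again at the end.

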